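# Find the worn bag clip on the pull gauges

## Robot

A 6-joint arm with a two-finger parallel gripper is mounted at the origin on a cart in front of the work surface, level with it; the furniture and walls round the work are solid. World frame = base frame: x ahead of the robot, y to its left, z up, the work surface at z = 0. Lengths are in mm, angles in rad, forces in N, time in s.
With the tool pointing down it reaches from about 350 to 875 mm from the base axis. Payload 4.2 kg.
Tool frame: the origin (TCP) lies midway between the tips of the shut fingers; the grasp point (between the pads) lies 19 mm behind it (tcp_to_grasp is the distance from the TCP to the grasp point, in mm); z points along the fingers, y is the line along which they close (so a half turn about z gives the same grasp; the last joint's range is limited). The gripper opens to 85 mm and grips with 20 to 120 N. Pads are 22 mm wide; open, the fingers measure 114 mm over their backs; the gripper's body (76 mm by 85 mm) begins 54 mm behind the grasp point. The pads swing forward as they close: fully open they stand 13 mm farther back than shut.
Start: joints at [1.483, 0.385, 0.008, 0, -1.194, -0.259], TCP at [212.398, 587.781, 231.312] pointing down, gripper open.
Joint ranges: [-3.14, 3.14], [-1.21, 2.06], [-1.07, 1.41], [-3.16, 2.05], [-2.99, -0.16], [-3.1, 3.1]. Speed limits (rad/s): [2.79, 2.79, 3.14, 3.14, 3.14, 3.14].

## Interface

Orientations are given as a unit quaternion [x, y, z, w].
In Python, from bench import read_state, get_image, job_done, tcp_to_grasp gives the robot as it stands.
- The arm moves only by the tool jog_arm, never from a script. Its argument "plan" is a list of rows, each a list of 3 entries, a list of its own where there are three numbers: the finger opening in mm, from 0 to 85.4, then the shift along the tool's x, y, z as a fraction of full scale, then the turn, a rotation vector about the tool's x, y, z as a fraction of full scale. A call has 1 to 10 rows; each row is the pose to reach, as a shift and turn from the pose commanded when the call began, along the tool's axes at that moment; what a row does not reach only later rows make up. Full scale, the value 1, is 0.1 m for a shift and 60 degrees for a turn. A row lasts 1/8 s, in which the tool goes at most 62.5 mm and 10.7 degrees, less where a joint would pass 70% of its speed; a pose out of reach is approached as far as the arm can. A call with a number of a shift or a turn outside -1 to 1 is refused whole. A call with a gripper value outside its range is refused whole. The fingers move at their own pace and stop on an object; the grip force is fixed at half the most. Time passes only in rows, so rows that repeat a pose let the fingers close. It gives the time, the measured TCP pose, the force, the opening and the grip force at its end, in the units of the state.
- read_state(): the state, without advancing time (a new reading comes with each control period).
- get_image(name): name is "scene" or "side" or "wrist"; returns a dict with "img" (420x560x3 uint8, red, green, blue), "range_z" (420x560 float32, mm along the optical axis (not along the pixel's ray), 0 where there is no reading), "intrinsics" (3x3 intrinsics, pixels), "distortion" ([k1, k2, p1, p2, k3] as OpenCV has them; the pictures are not rectified), "extrinsics" (4x4, takes a point from camera to world coordinates); the wrist camera has in their place "tool_from_camera" (4x4, takes a point from camera to tool coordinates, whose origin is the TCP and whose axes are the flange's). Camera axes: x right, y down, z forward; pixel columns grow to the right and rows downward; lengths in mm; the calibration is good to about 2 mm. A picture is of the moment at which its call begins: read the wrist's pose just before it.
- job_done(): hands the job in; it is judged then, once.
The state is a dict: "clock": time; "joints": joint angles; "joint_vel": joint speeds; "joint_efforts": joint torques, N m; "position": TCP position; "ee_rot": TCP orientation; "contact_force": force on the tool from outside, world axes, zero at the start; "wrist_torque": the same for the moment, N m; "gripper_width": finger opening in mm; "grasp_force": force on a finger pad.
Only numpy, scipy, OpenCV 4.12 (cv2) and the standard library are available. Lean on these libraries where they do the work, as an engineer would, in place of code of your own. Each camera call takes 0.05 s, during which the arm holds its last target. There are 200 camera calls.

## Task

One of the two yellow bag clips has a worn spring. Draw each clip's card gently towards you by its orange tab, never pulling harder than about 12 N: a sound clip keeps its card and drags its sled with it, so bring that sled right up against its front stop and leave clip and card on it; the worn clip lets its card slide out while it sits in its sled. Leave the loose card lying by its gauge, set the worn clip in the blue tray and disturb nothing else.

Things in the scene. Friction and masses are not known exactly. Their poses are not given: they have to be found in the camera images.
- gauge_a: Fixed pull gauge; both look alike. Origin: underside below the clip; the pull goes to its own -x, z up. Base 200 x 64 mm (x -145 to +55 mm), rails to z 16 mm. Grey sled, floor at z 12 mm; before the clip two stop posts (top z 46 mm, 8 mm card slot between), their rear faces at x -52 to -38 mm: how each gauge is set differs. Fences to z 18 mm beside and behind the clip. It carries clip_a.
- gauge_a_sled (a joint): How far the sled of gauge_a is drawn to the gauge's -x from its back end (m); starts at 0. It moves at about 6 N once the clip has come against its posts, and stays where left. Front stop unmarked, somewhere from 0.012 to 0.035: felt as a steep rise in force.
- clip_a: Yellow spring clip on its side in the sled, jaws to its own -x, 2 to 18 mm behind the stop posts; both look alike, one spring is worn. 60 x 30 x 42 mm, x -36 mm (jaw tips) to +24; origin on the underside. Grasp from above across the rigid housing (x 0 to +24 mm, 30 mm wide in y). Stands loose, lifts straight up; 0.09 to 0.15 kg.
- card_a: Upright test card, end held 20 mm deep in its clip. Orange tab 26 (x) x 12 (y) x 40 (z) mm, behind it to +x a white plate 57 x 4 x 36 mm. Origin: tab underside centre, at clip x = -86 mm, on the sled floor; drawn to -x. A worn clip lets it slide at 2 to 6 N, a sound one holds beyond 20 N. Out of the clip after 25 mm sliding. 30 g. Belongs to clip_a.
- gauge_b: Fixed pull gauge; both look alike. Origin: underside below the clip; the pull goes to its own -x, z up. Base 200 x 64 mm (x -145 to +55 mm), rails to z 16 mm. Grey sled, floor at z 12 mm; before the clip two stop posts (top z 46 mm, 8 mm card slot between), their rear faces at x -52 to -38 mm: how each gauge is set differs. Fences to z 18 mm beside and behind the clip. It carries clip_b.
- gauge_b_sled (a joint): How far the sled of gauge_b is drawn to the gauge's -x from its back end (m); starts at 0. It moves at about 6 N once the clip has come against its posts, and stays where left. Front stop unmarked, somewhere from 0.012 to 0.035: felt as a steep rise in force.
- clip_b: Yellow spring clip on its side in the sled, jaws to its own -x, 2 to 18 mm behind the stop posts; both look alike, one spring is worn. 60 x 30 x 42 mm, x -36 mm (jaw tips) to +24; origin on the underside. Grasp from above across the rigid housing (x 0 to +24 mm, 30 mm wide in y). Stands loose, lifts straight up; 0.09 to 0.15 kg.
- card_b: Upright test card, end held 20 mm deep in its clip. Orange tab 26 (x) x 12 (y) x 40 (z) mm, behind it to +x a white plate 57 x 4 x 36 mm. Origin: tab underside centre, at clip x = -86 mm, on the sled floor; drawn to -x. A worn clip lets it slide at 2 to 6 N, a sound one holds beyond 20 N. Out of the clip after 25 mm sliding. 30 g. Belongs to clip_b.
- tray: Blue open plastic tray, 190 (x) x 150 (y) x 30 mm, walls and floor 4 to 5 mm thick; fixed. Origin: underside centre.
- espresso_cup: White spotted espresso cup, 65 x 90 x 56 mm, bystander; origin on its underside.
- garlic: Garlic bulb, 56 mm, bystander; origin on its underside.
- salt_shaker: Salt shaker, 44 x 44 x 90 mm, bystander; origin on its underside.
There are look-alikes about, which are no part of the job. What is shaped like the clip_b but pink is not meant.

How it is judged:
By the outcome, as a careful person would: the job done as asked, in the order asked, and still so for the second after the job is handed in, with the robot touching nothing.
It also fails if it takes over 64 s, if anything falls off the work surface, if the arm or the gripper's body presses on something with over 40 N, if the wrist force passes 120 N, or if a joint passes its speed limit or range.

## Working session

There is one attempt and no reset: what is moved stays moved. The work goes in short steps, Python scripts to look and compute and a tool call to move; the robot and the scene stay as the last step left them, time stands still between calls to the robot, and variables do not carry over. Pictures are saved under pics/ and viewed, at most 10 in all, crops included, and the job is handed in when it is done.

Besides the shell and the picture viewer there is one more tool, called after "Call:" as name([rows], argument=value, ...), one row to a line, values as JSON. jog_arm: Moves the arm, as the interface text tells. Its arguments: {"type":"object","properties":{"plan":{"type":"array"}},"required":["plan"]}

```bash
mkdir -p pics
cat > h.py <<'E'
import numpy as np, cv2
from bench import *
def pts(c, T=None):
    """world xyz map for every pixel"""
    z=c["range_z"].astype(float); h,w=z.shape
    u,v=np.meshgrid(np.arange(w),np.arange(h))
    p=cv2.undistortPoints(np.stack([u,v],-1).reshape(-1,1,2).astype(float),np.array(c["intrinsics"]),np.array(c["distortion"])).reshape(h,w,2)
    P=np.concatenate([p*z[...,None],z[...,None]],-1)
    T=np.array(c["extrinsics"]) if T is None else T
    W=P@T[:3,:3].T+T[:3,3]; W[z<=0]=np.nan
    return W
def save(im,name,scale=1):
    cv2.imwrite(f"pics/{name}.png",cv2.resize(im[...,::-1],None,fx=scale,fy=scale,interpolation=cv2.INTER_CUBIC))
E
python3 - <<'E'
from h import *
s=read_state();print(s)
for n in ("scene","side"):
    c=get_image(n);save(c["img"],n,1.4);np.save(n+"_W.npy",pts(c));np.save(n+"_I.npy",c["img"])
print(tcp_to_grasp)
E
```

```text
{'clock': 0.0, 'joints': array([ 1.48263560e+00,  3.85583906e-01,  6.61341731e-03, -5.07375132e-04,
       -1.19400107e+00, -2.58593772e-01]), 'joint_vel': array([ 0.00090833,  0.00190738, -0.00043305,  0.00015426, -0.00129643,
        0.00042439]), 'joint_efforts': array([ 1.83671714e-04, -3.92286837e+01,  1.88403797e+01,  4.18612093e+00,
       -4.70003040e-03,  1.36151741e-06]), 'position': array([212.18905377, 587.25123569, 230.19897866]), 'ee_rot': array([ 9.84991015e-01, -1.72602033e-01, -1.42363055e-04,  1.10373781e-03]), 'contact_force': array([ 0.32605068,  0.16648817, -0.36225783]), 'wrist_torque': array([-0.02204014,  0.03410424,  0.02154705]), 'grasp_force': 0.0, 'gripper_width': 85.69246876265753}
18.700000000000003
```

View pics/scene.png

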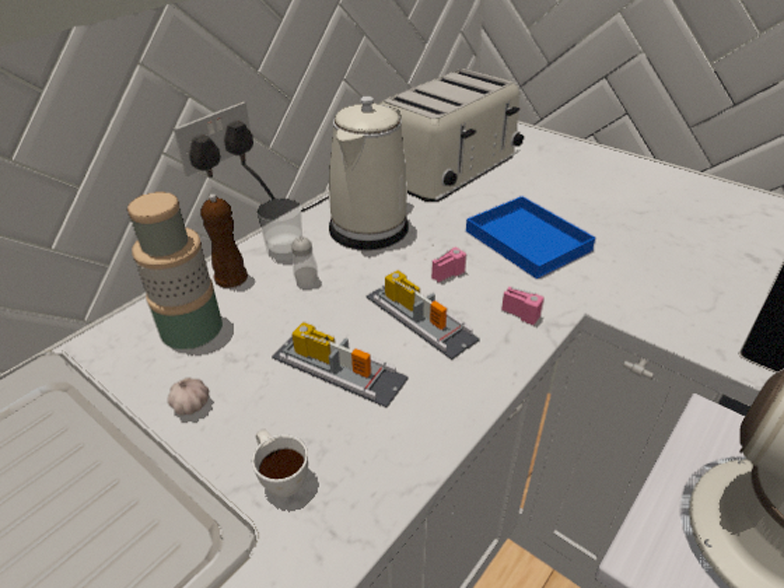

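View pics/side.png

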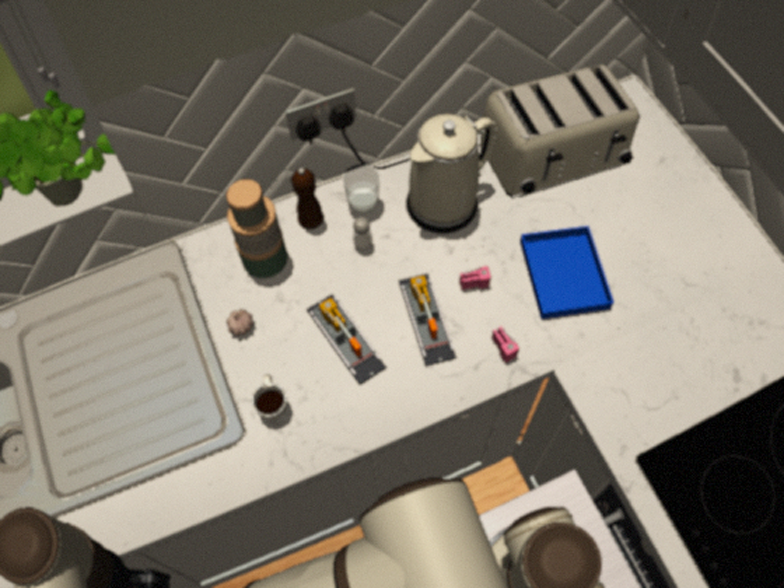

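The scene picture shows two gauges, with yellow clips at (313,342) and (402,290), orange tabs at (361,362) and (438,315), the tray at (530,237), and pink look-alikes at (449,265) and (522,303). In the side picture the clips are at (335,312) and (420,292), and the tabs at (355,345) and (433,326).

```bash
cat > seg.py <<'E'
from h import *
def seg(W,I,tag):
    hsv=cv2.cvtColor(I,cv2.COLOR_RGB2HSV); H,S,V=[hsv[...,i].astype(int) for i in range(3)]
    ok=np.isfinite(W[...,2])&(W[...,2]>-5)&(W[...,2]<90)
    for n,m in dict(orange=(H>=5)&(H<=16)&(S>200)&(V>120),yellow=(H>=20)&(H<=28)&(S>180)&(V>70),blue=(H>100)&(H<120)&(S>180)).items():
        k,l,st,ce=cv2.connectedComponentsWithStats((m&ok).astype(np.uint8))
        for i in range(1,k):
            if st[i,4]<40: continue
            q=W[(l==i)]; q2=q[q[:,2]>np.percentile(q[:,2],97)-5]
            r=cv2.minAreaRect(q2[:,:2].astype(np.float32))
            print(tag,n,st[i,4],ce[i].round(),"med",np.median(q,0).round(),"ztop",np.percentile(q[:,2],97).round(),"toprect",np.round(r[0],1),np.round(r[1]),round(r[2],1))
E
python3 - <<'E'
from seg import *
for n in("scene","side"): seg(np.load(n+"_W.npy"),np.load(n+"_I.npy"),n)
E
```

```text
scene orange 73 [313. 223.] med [497. -31.  47.] ztop 51.0 toprect [503.5 -34. ] [11. 24.] 83.8
scene orange 83 [258. 258.] med [525. 119.  47.] ztop 50.0 toprect [527.4 116.2] [27. 11.] 11.9
scene yellow 68 [289. 200.] med [586. -53.  49.] ztop 52.0 toprect [581.3 -52.7] [19. 57.] 85.5
scene yellow 283 [285. 209.] med [585. -37.  35.] ztop 52.0 toprect [582.9 -38.9] [11. 59.] 80.4
scene yellow 458 [222. 245.] med [609. 136.  41.] ztop 52.0 toprect [606.3 131.1] [61. 27.] 7.8
scene blue 2959 [378. 168.] med [ 513. -355.    4.] ztop 27.0 toprect [ 515.1 -346.2] [154. 193.] 73.4
side yellow 82 [301. 204.] med [592. -55.  53.] ztop 59.0 toprect [587.7 -49. ] [26. 48.] 74.6
side yellow 78 [236. 220.] med [621. 124.  53.] ztop 57.0 toprect [618.  130.4] [42. 26.] 4.2
side blue 2902 [404. 194.] med [ 518. -353.    5.] ztop 30.0 toprect [ 516.6 -345.8] [148. 190.] 75.5
```

Call:
jog_arm([
  [85,[0.4,0.35,0],[0,0,0]],
  [85,[0.8,0.7,0],[0,0,0]],
  [85,[1,0.87,0],[0,0,0]],
])

```text
clock: 0.48
position: [277.5, 469.7, 231.1]
ee_rot: [0.985, -0.173, -0.0, 0.0]
contact_force: [-0.3, -0.0, -0.3]
gripper_width: 84.8
grasp_force: 0.0
```

Call:
jog_arm([
  [85,[0.4,0.35,0],[0,0,0]],
  [85,[0.8,0.7,0],[0,0,0]],
  [85,[1,0.87,0],[0,0,0]],
])

```text
clock: 0.85
position: [342.0, 354.3, 231.3]
ee_rot: [0.985, -0.173, -0.0, 0.0]
contact_force: [0.3, -0.9, 0.5]
gripper_width: 85.0
grasp_force: 0.0
```

Call:
jog_arm([
  [85,[0.4,0.35,0],[0,0,0]],
  [85,[0.8,0.7,0],[0,0,0]],
  [85,[1,0.87,0],[0,0,0]],
])

```text
clock: 1.23
position: [406.5, 238.6, 231.3]
ee_rot: [0.985, -0.173, -0.0, -0.0]
contact_force: [0.1, 0.9, -0.5]
gripper_width: 84.7
grasp_force: 0.0
```

Call:
jog_arm([
  [85,[0.4,0.35,0],[0,0,-0.15]],
  [85,[0.8,0.7,0],[0,0,-0.3]],
  [85,[1,0.92,0],[0,0,-0.45]],
  [60,[1,0.92,0],[0,0,-0.51]],
  [50,[1,0.92,0],[0,0,-0.51]],
])

```text
clock: 1.85
position: [468.8, 119.6, 231.1]
ee_rot: [0.996, 0.093, -0.0, 0.0]
contact_force: [-0.0, -0.0, -0.0]
gripper_width: 51.1
grasp_force: 0.0
```

```bash
cat > wr.py <<'E'
from seg import *
from scipy.spatial.transform import Rotation as R
def wrist(name,scale=1.4):
    s=read_state(); c=get_image("wrist")
    T=np.eye(4);T[:3,:3]=R.from_quat(s["ee_rot"]).as_matrix();T[:3,3]=s["position"]
    W=pts(c,T@np.array(c["tool_from_camera"])); save(c["img"],name,scale)
    print("tcp",s["position"].round(1),"yaw",round(np.degrees(np.arctan2(T[1,0],T[0,0])),1),"t",s["clock"],"w",round(s["gripper_width"],1))
    seg(W,c["img"],"wrist"); np.save(name+"_W.npy",W); np.save(name+"_I.npy",c["img"]); return W,c["img"],s
E
python3 -c "
from wr import *
wrist('w1')"
```

```text
tcp [468.8 119.6 231.1] yaw 10.6 t 1.85 w 51.1
```

View pics/w1.png

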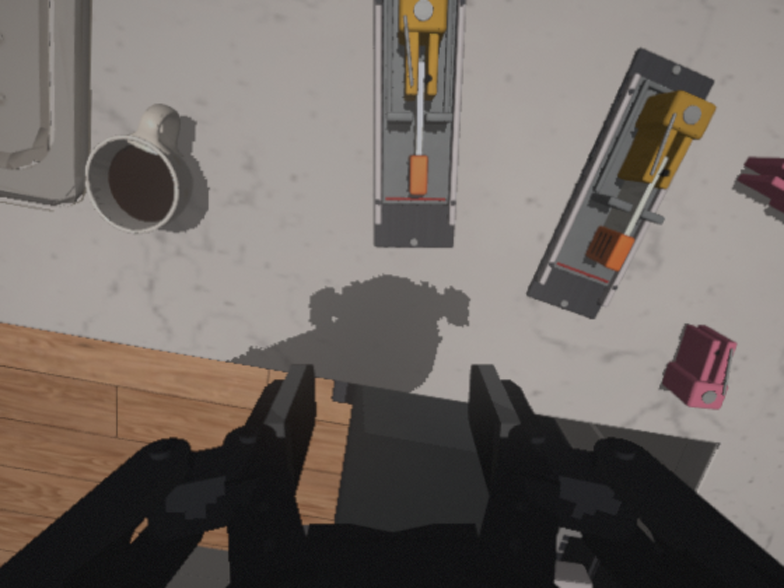

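The left gauge is nearly aligned with the tool: tab (418,175), clip (422,50), posts at row 117, base end at row 245. The right gauge is turned about 20° clockwise in the picture: tab (620,250), clip (690,115).

Run:
```python
from wr import *
c=get_image('wrist');print(np.array(c["tool_from_camera"]).round(3), c["intrinsics"])
W=np.load('w1_W.npy');I=np.load('w1_I.npy')
pt=dict(tabL=(418,163),tabLfar=(418,157),tabLnear=(418,180),plateL=(420,120),clipLc=(424,10),jawL=(418,90),postL1=(398,117),postL2=(437,117),baseL1=(376,244),baseL2=(453,244),holeL=(413,242),tabR=(625,245),clipRc=(692,113),holeR=(564,303),holeR2=(676,69),postR1=(612,206),postR2=(650,217),countr=(300,250))
hsv=cv2.cvtColor(I,cv2.COLOR_RGB2HSV)
for k,(x,y) in pt.items():
    u,v=round(x/1.4),round(y/1.4); print(k,W[v,u].round(1),hsv[v,u])
```

```text
[[ 0.00000e+00 -9.54000e-01 -3.00000e-01  7.69950e+01]
 [ 1.00000e+00  0.00000e+00 -1.00000e-03  2.50000e-02]
 [ 1.00000e-03 -3.00000e-01  9.54000e-01 -1.41416e+02]
 [ 0.00000e+00  0.00000e+00  0.00000e+00  1.00000e+00]] [[334.05929974   0.         279.7819029 ]
 [  0.         334.05929974 210.68536077]
 [  0.           0.           1.        ]]
tabL [538.9 115.   51.2] [ 13 146 176]
tabLfar [542.4 115.6  50.4] [ 12 152 173]
tabLnear [527.3 112.6  51. ] [ 12 149 174]
plateL [565.1 119.2  47.3] [120   7 184]
clipLc [627.4 129.7  53.8] [ 20   5 157]
jawL [583.5 123.8  46. ] [120   8 169]
postL1 [564.1 133.9  46. ] [  0   0 113]
postL2 [569.1 108.5  44.1] [ 90   2 115]
baseL1 [470.7 132.6   4.8] [150   3  78]
baseL2 [481.   71.2  -1.3] [ 10  15 149]
holeL [477.1 104.3   4.5] [  8   8 134]
tabR [511.4 -38.6  50.6] [ 11 175 176]
clipRc [603.  -53.   52.5] [ 20   6 125]
holeR [451.2 -28.8   6. ] [ 10   6 126]
holeR2 [638.9 -59.2   3.7] [ 15   4 119]
postR1 [535.6 -24.8  42.8] [ 0  0 51]
postR2 [533.3 -53.3  44. ] [105   5 103]
countr [452.3 193.1  -0.8] [ 12  15 166]
```

```bash
sed -i 's/(H<=16)&(S>200)&(V>120)/(H<=16)\&(S>110)\&(V>100)/; s/(S>180)&(V>70)/(S>110)\&(V>70)/' seg.py
python3 - <<'E'
from seg import *
W=np.load('w1_W.npy');I=np.load('w1_I.npy'); seg(W,I,'w1')
E
```

```text
w1 orange 336 [299. 124.] med [531. 114.  51.] ztop 52.0 toprect [531.1 113.4] [25. 11.] 10.6
w1 orange 291 [442. 180.] med [506. -37.  50.] ztop 52.0 toprect [505.5 -37.4] [12. 25.] 82.2
w1 yellow 48 [488.  93.] med [592. -51.  51.] ztop 53.0 toprect [592.2 -52.5] [15.  7.] 77.6
```

Call:
jog_arm([
  [42,[0.3,0.09,0.4],[0,0,0]],
  [42,[0.6,0.176,0.8],[0,0,0]],
  [42,[0.6,0.176,1],[0,0,0]],
  [42,[0.6,0.176,1],[0,0,0]],
])

```text
clock: 2.45
position: [529.8, 113.7, 129.4]
ee_rot: [0.996, 0.094, -0.002, 0.001]
contact_force: [0.1, -0.5, 0.6]
gripper_width: 42.2
grasp_force: 0.0
```

Call:
jog_arm([
  [42,[0,0,0.4],[0,0,0]],
  [42,[0,0,0.5],[0,0,0]],
  [42,[0,0,0.5],[0,0,0]],
])

```text
clock: 2.82
position: [531.1, 114.1, 82.0]
ee_rot: [0.996, 0.094, 0.0, 0.0]
contact_force: [-0.4, -0.2, -0.1]
gripper_width: 42.3
grasp_force: 0.0
```

```bash
python3 -c "
from wr import *
wrist('w2')"
```

```text
tcp [531.1 114.1  82. ] yaw 10.8 t 2.825 w 42.3
wrist orange 116 [282. 230.] med [543. 115.  50.] ztop 52.0 toprect [542.1 115.3] [ 4. 11.] 13.1
wrist orange 615 [511. 325.] med [507. -36.  51.] ztop 52.0 toprect [506.  -36.8] [12. 25.] 81.7
```

View pics/w2.png

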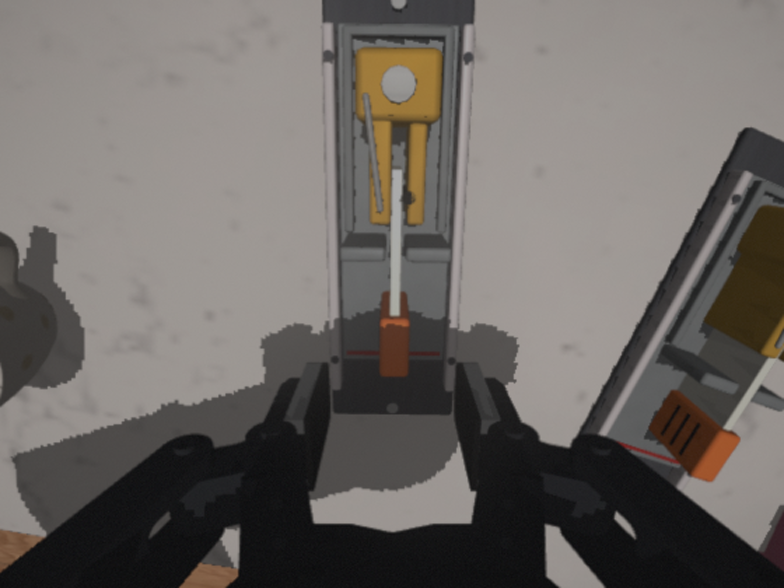

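The tab (395,335) sits centred between the fingers, with the clip rivet at (398,85), jaw tips at row 222 and posts at row 250. The axis is aligned, so I descend and grip.

Call:
jog_arm([
  [42,[0,0.005,0.4],[0,0,0]],
  [42,[0,0.005,0.57],[0,0,0]],
  [42,[0,0.005,0.57],[0,0,0]],
  [20,[0,0.005,0.57],[0,0,0]],
  [11,[0,0.005,0.57],[0,0,0]],
  [9,[0,0.005,0.57],[0,0,0]],
  [9,[0,0.005,0.57],[0,0,0]],
  [9,[0,0.005,0.57],[0,0,0]],
])

```text
clock: 3.88
position: [532.0, 113.7, 26.0]
ee_rot: [0.996, 0.094, 0.001, -0.0]
contact_force: [-1.8, 0.2, 6.4]
gripper_width: 10.7
grasp_force: 59.0
```

Call:
jog_arm([
  [9,[-0.01,0,0],[0,0,0]],
  [9,[-0.02,0,0],[0,0,0]],
  [9,[-0.02,0,0],[0,0,0]],
])

```text
clock: 4.25
position: [531.7, 113.9, 26.0]
ee_rot: [0.996, 0.094, 0.003, -0.001]
contact_force: [2.9, 0.2, 6.5]
gripper_width: 10.9
grasp_force: 59.0
```

Call:
jog_arm([
  [9,[0,0,-0.01],[0,0,0]],
  [9,[-0.01,0,-0.01],[0,0,0]],
  [9,[-0.01,0,-0.01],[0,0,0]],
])

```text
clock: 4.62
position: [529.3, 113.4, 26.0]
ee_rot: [0.996, 0.094, 0.002, -0.0]
contact_force: [4.3, 1.6, 5.8]
gripper_width: 11.0
grasp_force: 58.8
```

Call:
jog_arm([
  [9,[-0.01,0,0],[0,0,0]],
  [9,[-0.01,0,0],[0,0,0]],
])

```text
clock: 4.88
position: [528.3, 113.2, 26.0]
ee_rot: [0.996, 0.094, 0.002, -0.0]
contact_force: [4.3, 1.0, 5.4]
gripper_width: 10.9
grasp_force: 58.9
```

Call:
jog_arm([
  [9,[-0.01,0,-0.01],[0,0,0]],
  [9,[-0.02,0,-0.01],[0,0,0]],
  [9,[-0.03,0,-0.01],[0,0,0]],
  [9,[-0.03,0,-0.01],[0,0,0]],
])

```text
clock: 5.38
position: [523.5, 111.7, 26.1]
ee_rot: [0.996, 0.093, -0.001, 0.0]
contact_force: [2.7, -0.0, 1.7]
gripper_width: 11.0
grasp_force: 58.5
```

Call:
jog_arm([
  [9,[-0.01,0,0],[0,0,0]],
  [9,[-0.02,0,0],[0,0,0]],
  [9,[-0.02,0,0],[0,0,0]],
])

```text
clock: 5.75
position: [522.2, 111.5, 26.2]
ee_rot: [0.996, 0.093, 0.0, -0.0]
contact_force: [3.9, 0.3, 0.4]
gripper_width: 11.1
grasp_force: 58.3
```

```bash
python3 -c "
from wr import *
W,I,s=wrist('w3')"
```

```text
tcp [522.2 111.5  26.2] yaw 10.7 t 5.75 w 11.1
wrist yellow 171 [309.  14.] med [627. 122.  53.] ztop 54.0 toprect [626.7 122.1] [ 4. 10.] 63.7
wrist yellow 51 [314.  44.] med [618. 119.  53.] ztop 54.0 toprect [618.1 118.8] [3. 4.] 73.0
```

View pics/w3.png

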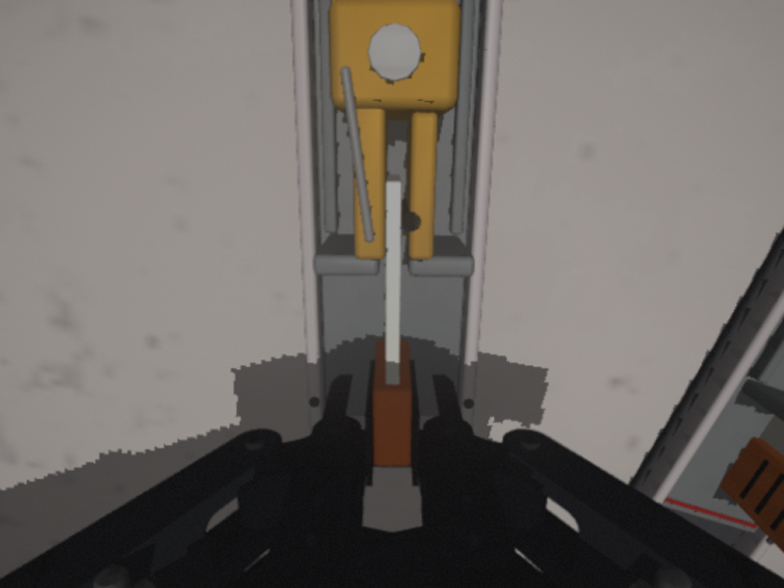

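The clip has moved forward against the posts (jaw tips at row 258, posts at 262) and the plate end at (393,182) is still about 20 mm in the jaws, so no slip is clear yet. I pull on.

Call:
jog_arm([
  [9,[-0.01,0,0],[0,0,0]],
  [9,[-0.01,0,0],[0,0,0]],
  [9,[-0.01,0,0],[0,0,0]],
])

```text
clock: 6.18
position: [521.0, 111.3, 26.2]
ee_rot: [0.996, 0.093, -0.0, 0.0]
contact_force: [3.5, 0.6, 0.7]
gripper_width: 11.2
grasp_force: 58.3
```

Call:
jog_arm([
  [9,[-0.01,0,0],[0,0,0]],
  [9,[-0.01,0,0],[0,0,0]],
  [9,[-0.01,0,0],[0,0,0]],
])

```text
clock: 6.55
position: [519.9, 111.1, 26.3]
ee_rot: [0.996, 0.093, -0.0, 0.0]
contact_force: [3.3, 0.1, 0.3]
gripper_width: 11.1
grasp_force: 58.3
```

Call:
jog_arm([
  [9,[-0.01,0,0],[0,0,0]],
  [9,[-0.02,0,0],[0,0,0]],
  [9,[-0.02,0,0],[0,0,0]],
])

```text
clock: 6.92
position: [517.9, 110.7, 26.3]
ee_rot: [0.996, 0.093, -0.0, 0.0]
contact_force: [5.0, 0.7, 0.4]
gripper_width: 10.8
grasp_force: 58.4
```

```bash
python3 -c "
from wr import *
W,I,s=wrist('w4')
np.save('a.npy',I)
a=np.load('w3_I.npy')[:300,180:380];save(np.hstack([a,I[:300,180:380]]),'cmp1',1.9)"
```

```text
tcp [517.9 110.7  26.3] yaw 10.7 t 6.925 w 10.8
wrist yellow 61 [303.   6.] med [624. 123.  53.] ztop 54.0 toprect [624.2 123.5] [3. 4.] 47.0
wrist yellow 176 [316.  31.] med [618. 118.  53.] ztop 54.0 toprect [617.6 117.8] [5. 8.] 65.1
```

View pics/cmp1.png

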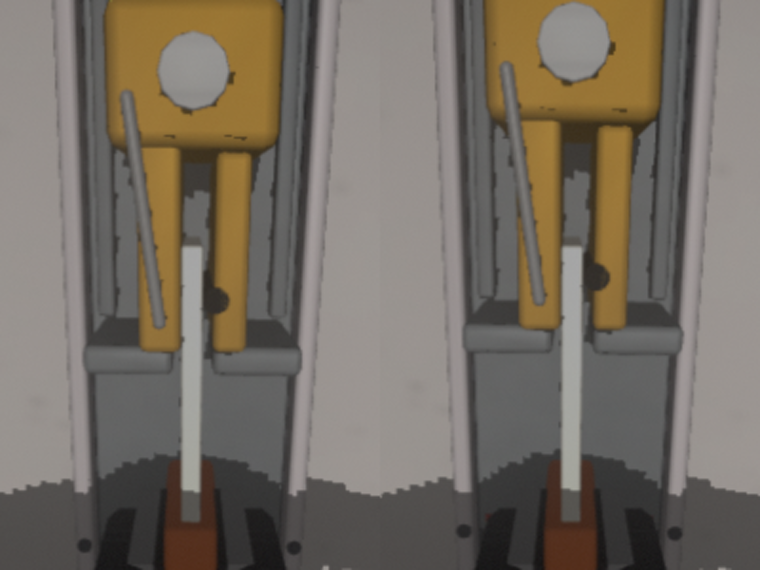

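The clip and posts recede by the same 24 px against a fixed plate end (rivet at row 70 → 41, jaw tips 350 → 327). The card is therefore slipping out and the left clip is worn, so I draw the card fully out.

Call:
jog_arm([
  [9,[-0.01,0,0],[0,0,0]],
  [9,[-0.025,0,0],[0,0,0]],
  [9,[-0.04,0,0],[0,0,0]],
  [9,[-0.055,0,0],[0,0,0]],
  [9,[-0.07,0,0],[0,0,0]],
  [9,[-0.085,0,0],[0,0,0]],
  [9,[-0.1,0,0],[0,0,0]],
  [9,[-0.1,0,0],[0,0,0]],
])

```text
clock: 7.98
position: [507.7, 108.8, 26.2]
ee_rot: [0.996, 0.093, -0.001, 0.0]
contact_force: [0.8, 0.6, 1.0]
gripper_width: 10.8
grasp_force: 58.5
```

Call:
jog_arm([
  [9,[-0.02,0,0],[0,0,0]],
  [9,[-0.045,0,0],[0,0,0]],
  [9,[-0.07,0,0],[0,0,0]],
  [9,[-0.095,0,0],[0,0,0]],
  [9,[-0.12,0,0],[0,0,0]],
  [9,[-0.145,0,0],[0,0,0]],
  [9,[-0.17,0,0],[0,0,0]],
  [9,[-0.2,0,0],[0,0,0]],
  [9,[-0.22,0,0],[0,0,0]],
  [9,[-0.22,0,0],[0,0,0]],
])

```text
clock: 9.22
position: [486.1, 104.6, 26.3]
ee_rot: [0.996, 0.093, -0.001, 0.0]
contact_force: [-0.7, 0.1, 0.9]
gripper_width: 11.1
grasp_force: 58.5
```

```bash
python3 -c "
from wr import *
W,I,s=wrist('w5')"
```

```text
tcp [486.1 104.6  26.3] yaw 10.7 t 9.225 w 11.1
```

View pics/w5.png

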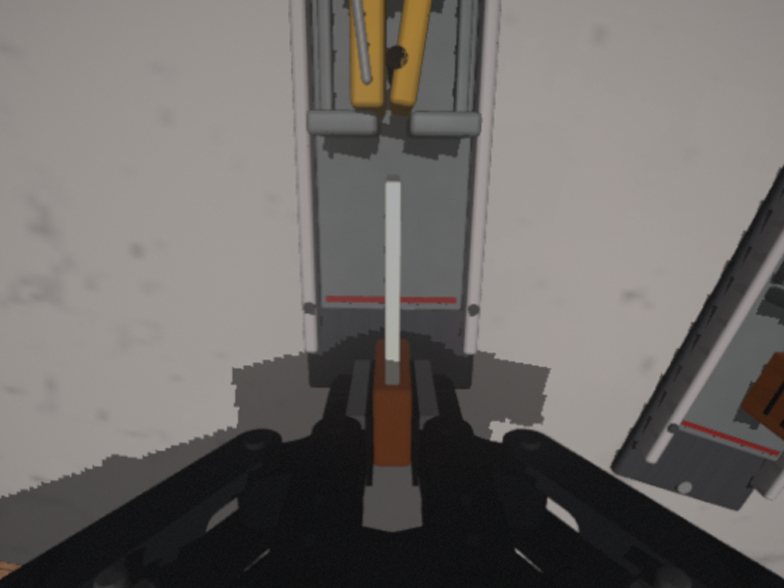

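The card is fully out: plate end (393,182), closed jaws at row 105. Its tab now overhangs the sled's front edge, so I set it standing on the counter just left of its gauge.

Call:
jog_arm([
  [9,[0,0,-0.15],[0,0,0]],
  [9,[0,0,-0.25],[0,0,0]],
  [9,[0,-0.2,-0.25],[0,0,0]],
  [9,[0,-0.45,-0.25],[0,0,0]],
  [9,[0,-0.65,-0.25],[0,0,0]],
  [9,[0,-0.65,-0.1],[0,0,0]],
  [9,[0,-0.65,0.05],[0,0,0]],
  [9,[0,-0.65,0.09],[0,0,0]],
  [9,[0,-0.65,0.1],[0,0,0]],
  [9,[0,-0.65,0.11],[0,0,0]],
])

```text
clock: 10.52
position: [475.0, 168.7, 15.6]
ee_rot: [0.996, 0.093, 0.0, -0.0]
contact_force: [0.3, -0.3, -1.2]
gripper_width: 10.8
grasp_force: 58.4
```

Call:
jog_arm([
  [9,[0,0,0.005],[0,0,0]],
  [9,[0,0,0.01],[0,0,0]],
  [9,[0,0,0.01],[0,0,0]],
])

```text
clock: 10.9
position: [474.7, 168.8, 14.4]
ee_rot: [0.996, 0.094, 0.0, -0.0]
contact_force: [-1.2, 0.0, -0.1]
gripper_width: 10.6
grasp_force: 58.4
```

Call:
jog_arm([
  [9,[0,0,0.008],[0,0,0]],
  [9,[0,0,0.012],[0,0,0]],
  [9,[0,0,0.012],[0,0,0]],
])

```text
clock: 11.28
position: [474.7, 168.8, 14.1]
ee_rot: [0.996, 0.094, 0.0, -0.0]
contact_force: [-2.8, -0.4, 7.6]
gripper_width: 10.9
grasp_force: 59.6
```

Call:
jog_arm([
  [9,[0,0,-0.012],[0,0,0]],
  [13,[0,0,-0.012],[0,0,0]],
  [18,[0,0,-0.012],[0,0,0]],
  [26,[0,0,-0.012],[0,0,0]],
  [26,[0,0,-0.2],[0,0,0]],
  [26,[0,0,-0.5],[0,0,0]],
  [26,[0,0,-1],[0,0,0]],
  [42,[0,0,-1],[0,0,0]],
])

```text
clock: 12.28
position: [477.0, 170.3, 116.9]
ee_rot: [0.996, 0.094, 0.004, -0.002]
contact_force: [-0.5, 0.1, -0.3]
gripper_width: 41.6
grasp_force: 0.0
```

Call:
jog_arm([
  [42,[0,0.4,0],[0,0,0.08]],
  [42,[0,0.8,0],[0,0,0.16]],
  [42,[-0.04,1,0],[0,0,0.24]],
  [42,[-0.04,1,0],[0,0,0.32]],
  [42,[-0.04,1,0],[0,0,0.32]],
])

```text
clock: 12.9
position: [488.8, 69.2, 112.3]
ee_rot: [0.997, -0.074, -0.001, 0.0]
contact_force: [-0.9, 0.2, -0.2]
gripper_width: 41.9
grasp_force: 0.0
```

```bash
python3 -c "
from wr import *
W,I,s=wrist('w6')
c=get_image('scene');seg(pts(c),c['img'],'scene')"
```

```text
tcp [488.8  69.2 112.3] yaw -8.5 t 12.9 w 41.9
wrist orange 747 [444. 180.] med [506. -37.  51.] ztop 52.0 toprect [505.6 -37.5] [12. 26.] 79.7
wrist orange 510 [146. 261.] med [475. 168.  39.] ztop 40.0 toprect [474.5 168.7] [26. 12.] 12.2
wrist yellow 49 [449.   5.] med [603. -39.  52.] ztop 54.0 toprect [603.3 -39.8] [6. 5.] 41.6
wrist yellow 41 [467.  20.] med [595. -49.  53.] ztop 54.0 toprect [595.3 -48.8] [8. 3.] 75.0
wrist yellow 90 [480.  26.] med [591. -57.  52.] ztop 53.0 toprect [591. -57.] [ 8. 10.] 27.6
wrist yellow 50 [461.  28.] med [592. -47.  51.] ztop 53.0 toprect [591.3 -47.6] [6. 5.] 31.5
wrist yellow 58 [445.  77.] med [567. -38.  50.] ztop 51.0 toprect [567.6 -38.6] [ 3. 12.] 84.0
scene orange 148 [313. 226.] med [498. -31.  33.] ztop 49.0 toprect [504.6 -34.6] [11. 30.] 81.0
scene orange 192 [262. 295.] med [468. 175.  21.] ztop 38.0 toprect [471.7 170.5] [27. 14.] 4.1
scene yellow 118 [289. 211.] med [570. -37.  32.] ztop 50.0 toprect [573.  -45.3] [ 9. 33.] 37.8
scene yellow 462 [225. 246.] med [601. 135.  44.] ztop 53.0 toprect [597.7 127.1] [60. 29.] 13.8
scene blue 2949 [378. 168.] med [ 514. -356.    4.] ztop 27.0 toprect [ 514.5 -346.9] [153. 192.] 74.0
```

Call:
jog_arm([
  [42,[0.12,0.4,0],[0,0,0]],
  [42,[0.25,0.8,0.1],[0,0,0]],
  [42,[0.325,1,0.3],[0,0,0]],
  [42,[0.325,1,0.3],[0,0,0]],
])

```text
clock: 13.5
position: [505.6, -35.0, 81.5]
ee_rot: [0.997, -0.075, -0.002, 0.001]
contact_force: [-0.8, 0.3, -0.1]
gripper_width: 41.8
grasp_force: 0.0
```

```bash
python3 -c "
from wr import *
W,I,s=wrist('w7')"
```

```text
tcp [505.6 -35.   81.5] yaw -8.6 t 13.5 w 41.8
wrist orange 66 [283. 228.] med [518. -38.  50.] ztop 51.0 toprect [518.  -38.7] [9. 2.] 87.7
```

View pics/w7.png

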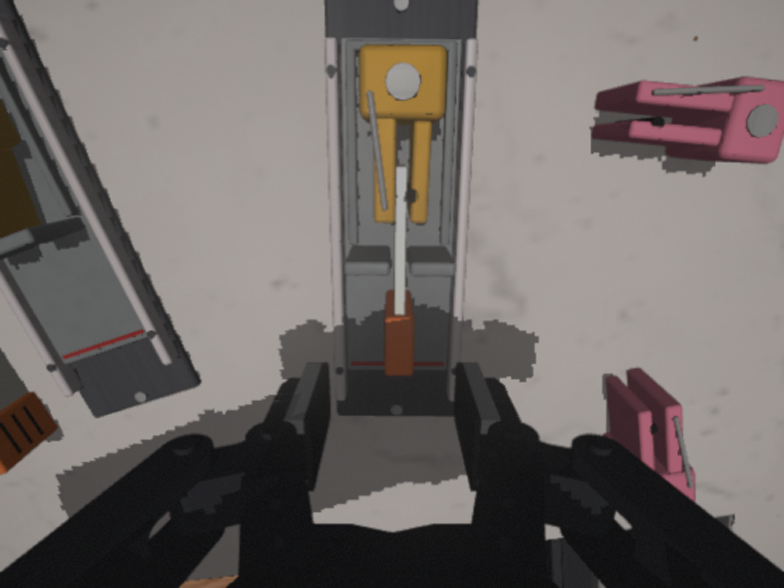

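The right gauge is aligned, with the tab (399,335) about 2.5 mm right of the finger centre, jaw tips at row 222 and posts at row 265. I correct sideways and grip.

Call:
jog_arm([
  [42,[0,0.028,0.3],[0,0,0]],
  [42,[0,0.028,0.54],[0,0,0]],
  [42,[0,0.028,0.54],[0,0,0]],
  [20,[0,0.028,0.54],[0,0,0]],
  [11,[0,0.028,0.54],[0,0,0]],
  [9,[0,0.028,0.54],[0,0,0]],
  [9,[0,0.028,0.54],[0,0,0]],
  [9,[0,0.028,0.53],[0,0,0]],
])

```text
clock: 14.55
position: [506.8, -36.5, 30.8]
ee_rot: [0.997, -0.074, 0.001, -0.0]
contact_force: [0.8, 0.1, -0.6]
gripper_width: 11.1
grasp_force: 58.4
```

Call:
jog_arm([
  [9,[-0.01,0,-0.01],[0,0,0]],
  [9,[-0.02,0,-0.01],[0,0,0]],
  [9,[-0.03,0,-0.01],[0,0,0]],
  [9,[-0.03,0,-0.01],[0,0,0]],
])

```text
clock: 15.05
position: [503.1, -36.4, 31.0]
ee_rot: [0.997, -0.074, -0.0, 0.0]
contact_force: [0.8, 0.2, 0.2]
gripper_width: 10.7
grasp_force: 58.4
```

Call:
jog_arm([
  [9,[0,0,0.01],[0,0,0]],
  [9,[0,0,0.015],[0,0,0]],
  [9,[-0.01,0,0.015],[0,0,0]],
  [9,[-0.01,0,0.015],[0,0,0]],
])

```text
clock: 15.55
position: [503.0, -36.3, 30.6]
ee_rot: [0.997, -0.074, 0.001, 0.0]
contact_force: [-0.9, -1.7, 7.2]
gripper_width: 11.1
grasp_force: 59.3
```

Call:
jog_arm([
  [9,[-0.015,0,0],[0,0,0]],
  [9,[-0.03,0,0],[0,0,0]],
  [9,[-0.03,0,0],[0,0,0]],
])

```text
clock: 15.92
position: [501.5, -35.3, 30.6]
ee_rot: [0.997, -0.073, 0.002, -0.0]
contact_force: [4.4, -1.0, 5.6]
gripper_width: 10.8
grasp_force: 59.2
```

Call:
jog_arm([
  [9,[0,0,-0.01],[0,0,0]],
  [9,[-0.015,0,-0.01],[0,0,0]],
  [9,[-0.03,0,-0.01],[0,0,0]],
  [9,[-0.03,0,-0.01],[0,0,0]],
])

```text
clock: 16.42
position: [496.3, -35.2, 30.6]
ee_rot: [0.997, -0.074, 0.0, -0.0]
contact_force: [2.1, 0.8, 2.7]
gripper_width: 10.4
grasp_force: 59.0
```

Call:
jog_arm([
  [9,[-0.01,0,0],[0,0,0]],
  [9,[-0.02,0,0],[0,0,0]],
  [9,[-0.02,0,0],[0,0,0]],
])

```text
clock: 16.8
position: [494.3, -35.0, 30.6]
ee_rot: [0.997, -0.074, -0.0, -0.0]
contact_force: [2.3, -0.3, 2.9]
gripper_width: 10.7
grasp_force: 59.0
```

Call:
jog_arm([
  [9,[-0.01,0,0],[0,0,0]],
  [9,[-0.02,0,0],[0,0,0]],
  [9,[-0.02,0,0],[0,0,0]],
])

```text
clock: 17.18
position: [492.3, -34.7, 30.6]
ee_rot: [0.997, -0.074, -0.0, 0.0]
contact_force: [2.7, -0.7, 2.8]
gripper_width: 10.9
grasp_force: 58.9
```

Call:
jog_arm([
  [9,[-0.01,0,0],[0,0,0]],
  [9,[-0.02,0,0],[0,0,0]],
  [9,[-0.02,0,0],[0,0,0]],
])

```text
clock: 17.55
position: [491.2, -34.4, 30.6]
ee_rot: [0.997, -0.074, 0.001, -0.0]
contact_force: [5.0, -1.6, 0.9]
gripper_width: 10.7
grasp_force: 58.6
```

Call:
jog_arm([
  [9,[-0.01,0,0],[0,0,0]],
  [9,[-0.015,0,0],[0,0,0]],
  [9,[-0.015,0,0],[0,0,0]],
])

```text
clock: 17.92
position: [490.0, -34.2, 30.6]
ee_rot: [0.997, -0.074, 0.001, -0.0]
contact_force: [5.7, -2.2, 0.4]
gripper_width: 11.0
grasp_force: 58.5
```

Call:
jog_arm([
  [9,[-0.01,0,0],[0,0,0]],
  [9,[-0.015,0,0],[0,0,0]],
  [9,[-0.015,0,0],[0,0,0]],
])

```text
clock: 18.3
position: [488.5, -34.0, 30.6]
ee_rot: [0.997, -0.074, 0.001, -0.0]
contact_force: [5.4, -1.5, 0.3]
gripper_width: 10.9
grasp_force: 58.5
```

Call:
jog_arm([
  [9,[-0.01,0,0],[0,0,0]],
  [9,[-0.015,0,0],[0,0,0]],
  [9,[-0.015,0,0],[0,0,0]],
])

```text
clock: 18.68
position: [487.0, -33.8, 30.6]
ee_rot: [0.997, -0.074, 0.001, -0.0]
contact_force: [6.1, -2.7, 0.2]
gripper_width: 10.7
grasp_force: 58.5
```

Call:
jog_arm([
  [9,[-0.01,0,0],[0,0,0]],
  [9,[-0.02,0,0],[0,0,0]],
  [9,[-0.03,0,0],[0,0,0]],
  [9,[-0.04,0,0],[0,0,0]],
  [9,[-0.05,0,0],[0,0,0]],
  [9,[-0.05,0,0],[0,0,0]],
])

```text
clock: 19.42
position: [482.0, -33.0, 30.6]
ee_rot: [0.997, -0.074, 0.001, -0.0]
contact_force: [5.5, -1.9, 0.1]
gripper_width: 10.5
grasp_force: 58.5
```

Call:
jog_arm([
  [9,[-0.007,0,0],[0,0,0]],
  [9,[-0.014,0,0],[0,0,0]],
  [9,[-0.014,0,0],[0,0,0]],
])

```text
clock: 19.8
position: [480.7, -32.8, 30.6]
ee_rot: [0.997, -0.074, 0.001, -0.0]
contact_force: [5.1, -2.7, 0.8]
gripper_width: 10.5
grasp_force: 58.5
```

Call:
jog_arm([
  [9,[-0.007,0,0],[0,0,0]],
  [9,[-0.014,0,0],[0,0,0]],
  [9,[-0.014,0,0],[0,0,0]],
])

```text
clock: 20.18
position: [479.4, -32.6, 30.6]
ee_rot: [0.997, -0.074, 0.001, -0.0]
contact_force: [5.9, -1.9, 0.2]
gripper_width: 11.0
grasp_force: 58.5
```

Call:
jog_arm([
  [9,[-0.007,0,0],[0,0,0]],
  [9,[-0.014,0,0],[0,0,0]],
])

```text
clock: 20.42
position: [478.1, -32.3, 30.6]
ee_rot: [0.997, -0.074, 0.001, -0.0]
contact_force: [5.4, -2.4, -0.2]
gripper_width: 10.7
grasp_force: 58.5
```

Call:
jog_arm([
  [9,[-0.007,0,0],[0,0,0]],
  [9,[-0.014,0,0],[0,0,0]],
])

```text
clock: 20.68
position: [476.7, -32.1, 30.6]
ee_rot: [0.997, -0.074, 0.001, -0.0]
contact_force: [5.8, -2.2, -0.8]
gripper_width: 10.5
grasp_force: 58.5
```

Call:
jog_arm([
  [9,[-0.007,0,0],[0,0,0]],
  [9,[-0.014,0,0],[0,0,0]],
])

```text
clock: 20.92
position: [475.3, -31.9, 30.6]
ee_rot: [0.997, -0.074, 0.001, -0.0]
contact_force: [6.2, -1.6, -0.8]
gripper_width: 10.6
grasp_force: 58.5
```

Call:
jog_arm([
  [9,[-0.007,0,0],[0,0,0]],
  [9,[-0.014,0,0],[0,0,0]],
])

```text
clock: 21.18
position: [474.0, -31.7, 30.6]
ee_rot: [0.997, -0.074, 0.001, -0.0]
contact_force: [5.7, -0.9, 0.2]
gripper_width: 10.8
grasp_force: 58.5
```

Call:
jog_arm([
  [9,[-0.007,0,0],[0,0,0]],
  [9,[-0.014,0,0],[0,0,0]],
])

```text
clock: 21.42
position: [472.5, -31.5, 30.6]
ee_rot: [0.997, -0.074, 0.001, -0.0]
contact_force: [6.6, -1.9, -0.8]
gripper_width: 11.0
grasp_force: 58.5
```

Call:
jog_arm([
  [9,[-0.007,0,0],[0,0,0]],
  [9,[-0.014,0,0],[0,0,0]],
])

```text
clock: 21.68
position: [471.2, -31.3, 30.6]
ee_rot: [0.997, -0.074, 0.001, -0.0]
contact_force: [5.5, -1.7, 0.8]
gripper_width: 10.6
grasp_force: 58.5
```

Call:
jog_arm([
  [9,[-0.01,0,0],[0,0,0]],
  [9,[-0.017,0,0],[0,0,0]],
])

```text
clock: 21.92
position: [469.6, -31.0, 30.6]
ee_rot: [0.997, -0.074, 0.001, -0.0]
contact_force: [7.1, -2.8, -1.4]
gripper_width: 10.9
grasp_force: 58.3
```

Call:
jog_arm([
  [9,[-0.007,0,0],[0,0,0]],
  [9,[-0.013,0,0],[0,0,0]],
])

```text
clock: 22.18
position: [469.6, -30.8, 30.7]
ee_rot: [0.997, -0.074, 0.003, -0.0]
contact_force: [10.5, -4.4, -4.3]
gripper_width: 10.8
grasp_force: 58.3
```

Call:
jog_arm([
  [9,[0,0,0],[0,0,0]],
])

```text
clock: 22.3
position: [469.6, -30.9, 30.6]
ee_rot: [0.997, -0.074, 0.002, -0.0]
contact_force: [9.9, -4.5, -4.8]
gripper_width: 11.0
grasp_force: 58.4
```

Call:
jog_arm([
  [9,[0.015,0,0],[0,0,0]],
  [9,[0.03,-0.005,0.005],[0,0,0]],
  [9,[0.03,-0.005,0.005],[0,0,0]],
])

```text
clock: 22.68
position: [469.6, -31.0, 30.5]
ee_rot: [0.997, -0.074, -0.001, 0.0]
contact_force: [0.2, -1.2, 6.9]
gripper_width: 11.3
grasp_force: 60.2
```

Call:
jog_arm([
  [9,[0,0,-0.008],[0,0,0]],
  [12,[0,0,-0.008],[0,0,0]],
  [16,[0,0,-0.008],[0,0,0]],
  [26,[0,0,-0.008],[0,0,0]],
  [26,[0,0,-0.1],[0,0,0]],
  [26,[0,0,-0.4],[0,0,0]],
  [40,[0,0,-0.8],[0,0,0]],
  [52,[0,0,-0.8],[0,0,0]],
])

```text
clock: 23.68
position: [472.1, -30.4, 113.5]
ee_rot: [0.997, -0.074, 0.004, -0.001]
contact_force: [-0.4, -0.0, 0.1]
gripper_width: 52.3
grasp_force: 0.0
```

```bash
python3 -c "
from wr import *
W,I,s=wrist('w8')"
```

```text
tcp [472.1 -30.4 113.5] yaw -8.4 t 23.675 w 52.3
wrist orange 151 [281. 220.] med [479. -31.  50.] ztop 52.0 toprect [478.2 -31.9] [11.  6.] 83.0
wrist orange 450 [ 11. 258.] med [474. 168.  39.] ztop 40.0 toprect [474.1 168.5] [26. 13.] 8.8
```

View pics/w8.png

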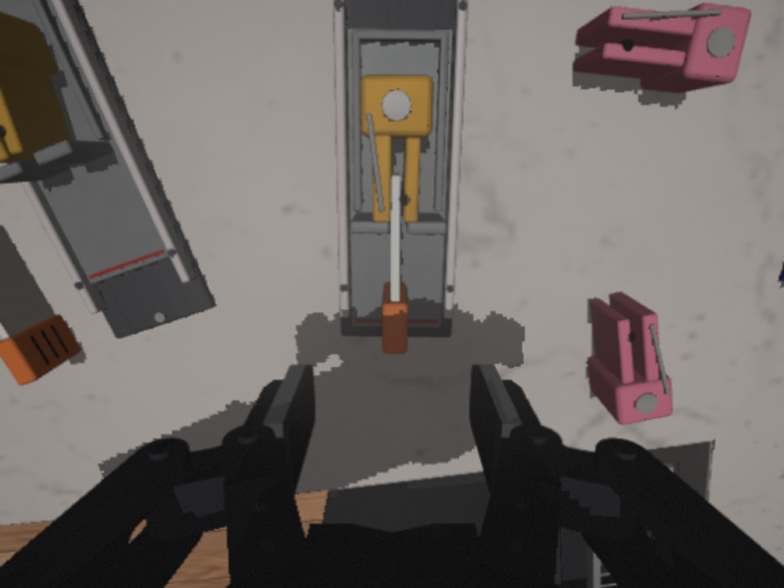

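The right sled is at its stop and clip and card remain engaged: plate end (396,178), jaw tips at row 220, posts at row 226, tab (395,320). Next is the worn clip on the left gauge.

Call:
jog_arm([
  [60,[0.15,-0.4,-0.1],[0,0,0]],
  [60,[0.3,-0.8,-0.2],[0,0,0]],
  [60,[0.5,-1,-0.25],[0,0,0]],
  [60,[0.5,-1,-0.25],[0,0,0]],
])

```text
clock: 24.22
position: [534.9, 61.8, 134.2]
ee_rot: [0.997, -0.073, -0.001, 0.0]
contact_force: [0.1, -0.0, -0.3]
gripper_width: 60.2
grasp_force: 0.0
```

Call:
jog_arm([
  [60,[0,-0.3,0],[0,0,-0.1]],
  [60,[0,-0.59,0],[0,0,-0.2]],
  [60,[0,-0.59,0],[0,0,-0.317]],
  [60,[0,-0.59,0],[0,0,-0.317]],
])

```text
clock: 24.72
position: [541.6, 118.4, 134.0]
ee_rot: [0.996, 0.091, -0.002, 0.0]
contact_force: [0.1, -0.1, -0.4]
gripper_width: 60.1
grasp_force: 0.0
```

```bash
sed -i 's/(S>110)&(V>70)/(S>60)\&(V>50)/' seg.py
python3 - <<'E'
from wr import *
W,I,s=wrist('w9')
hsv=cv2.cvtColor(I,cv2.COLOR_RGB2HSV)
m=(abs(W[...,2]-53)<4)&(abs(W[...,0]-605)<60)&(abs(W[...,1]-128)<40)&(hsv[...,1]>60)
q=W[m];d=np.array([np.cos(np.radians(10.6)),np.sin(np.radians(10.6))]);a=q[:,:2]@d;b=q[:,:2]@[-d[1],d[0]]
h=a>np.percentile(a,99)-20
print(len(q),np.percentile(a,[0.5,2,98,99.5]),np.percentile(b[h],[1,99]))
ac=np.percentile(a,99.5)-12;bc=np.percentile(b[h],[1,99]).mean();print("housing c",ac*d+bc*np.array([-d[1],d[0]]),cv2.minAreaRect(q[h][:,:2].astype(np.float32)))
E
```

```text
tcp [541.6 118.4 134. ] yaw 10.5 t 24.725 w 60.1
wrist yellow 701 [479. 224.] med [562. -31.  41.] ztop 51.0 toprect [558.2 -32.1] [12. 43.] 75.6
wrist yellow 182 [463. 255.] med [533. -30.  36.] ztop 50.0 toprect [532.5 -30.5] [ 2. 11.] 83.2
wrist yellow 82 [500. 245.] med [550. -47.  50.] ztop 53.0 toprect [552.8 -45.1] [13. 13.] 49.8
wrist yellow 74 [491. 260.] med [537. -45.  49.] ztop 51.0 toprect [536.3 -42.8] [ 9. 13.] 88.4
2399 [584.45536629 585.80332076 642.36285167 643.01871748] [-1.34042756 27.4683951 ]
housing c [617.84746593 128.91779679] ((619.9637451171875, 129.5289764404297), (19.697629928588867, 29.703248977661133), 10.358999252319336)
```

Call:
jog_arm([
  [50,[0.4,0.02,0.1],[0,0,0]],
  [50,[0.77,0.035,0.3],[0,0,0]],
  [50,[0.77,0.035,0.5],[0,0,0]],
  [50,[0.77,0.035,0.5],[0,0,0]],
])

```text
clock: 25.28
position: [617.6, 128.3, 82.6]
ee_rot: [0.996, 0.091, -0.003, 0.001]
contact_force: [0.4, 0.1, 0.3]
gripper_width: 50.1
grasp_force: 0.0
```

```bash
python3 -c "
from wr import *
s=read_state();print(s['position'],s['gripper_width'])"
```

```text
[617.6098919  128.28283675  82.63061841] 50.07547888577534
```

Call:
jog_arm([
  [50,[0,0,0.3],[0,0,0]],
  [50,[0,0,0.5],[0,0,0]],
  [50,[0,0,0.59],[0,0,0]],
  [50,[0,0,0.59],[0,0,0]],
  [36,[0,0,0.59],[0,0,0]],
  [28,[0,0,0.59],[0,0,0]],
  [26,[0,0,0.59],[0,0,0]],
  [26,[0,0,0.59],[0,0,0]],
])

```text
clock: 26.28
position: [620.1, 130.0, 27.6]
ee_rot: [0.996, 0.092, 0.001, -0.0]
contact_force: [-1.0, 0.4, 6.4]
gripper_width: 28.8
grasp_force: 59.2
```

Call:
jog_arm([
  [26,[0,0,-0.1],[0,0,0]],
  [26,[0,0,-0.3],[0,0,0]],
  [26,[0,0,-0.6],[0,0,0]],
  [26,[0,0,-0.9],[0,0,0]],
  [26,[0,0,-0.9],[0,0,0]],
])

```text
clock: 26.9
position: [620.4, 130.2, 118.9]
ee_rot: [0.996, 0.092, 0.002, -0.001]
contact_force: [-0.6, -0.9, -1.4]
gripper_width: 29.2
grasp_force: 60.0
```

Call:
jog_arm([
  [26,[-0.2,0.3,0],[0,0,0]],
  [26,[-0.3,0.6,0],[0,0,0]],
  [26,[-0.4,0.9,0],[0,0,0]],
])

```text
clock: 27.28
position: [594.8, 32.9, 114.6]
ee_rot: [0.996, 0.092, -0.002, 0.0]
contact_force: [0.4, -0.8, -1.7]
gripper_width: 29.1
grasp_force: 60.0
```

Call:
jog_arm([
  [26,[-0.15,0.4,0],[0,0,0]],
  [26,[-0.3,0.7,0],[0,0,0]],
  [26,[-0.4,0.9,0],[0,0,0]],
])

```text
clock: 27.65
position: [572.0, -63.3, 114.8]
ee_rot: [0.996, 0.091, -0.002, -0.0]
contact_force: [0.2, 0.6, -1.2]
gripper_width: 28.8
grasp_force: 60.0
```

Call:
jog_arm([
  [26,[-0.15,0.4,0],[0,0,0]],
  [26,[-0.3,0.7,0],[0,0,0]],
  [26,[-0.4,0.9,0],[0,0,0]],
])

```text
clock: 28.02
position: [549.7, -158.8, 115.3]
ee_rot: [0.996, 0.091, -0.001, -0.0]
contact_force: [0.0, 0.1, -1.3]
gripper_width: 29.1
grasp_force: 60.0
```

Call:
jog_arm([
  [26,[-0.15,0.4,0],[0,0,0]],
  [26,[-0.3,0.7,0],[0,0,0]],
  [26,[-0.35,0.9,0],[0,0,0]],
])

```text
clock: 28.4
position: [531.9, -253.6, 115.4]
ee_rot: [0.996, 0.091, -0.001, -0.0]
contact_force: [0.6, -0.9, -0.8]
gripper_width: 28.8
grasp_force: 60.0
```

Call:
jog_arm([
  [26,[-0.15,0.4,0],[0,0,0]],
  [26,[-0.3,0.7,0],[0,0,0]],
  [26,[-0.35,0.9,0],[0,0,0]],
  [26,[-0.35,0.9,0],[0,0,0]],
])

```text
clock: 28.9
position: [515.1, -348.4, 115.6]
ee_rot: [0.996, 0.091, -0.0, -0.0]
contact_force: [0.5, 0.4, -1.8]
gripper_width: 28.9
grasp_force: 60.0
```

Run:
```python
from wr import *
c=get_image('scene');seg(pts(c),c['img'],'scene')
wrist('w10')
```

```text
scene orange 161 [326. 234.] med [461. -25.  35.] ztop 50.0 toprect [464.3 -28.7] [15. 24.] 75.4
scene orange 193 [262. 295.] med [468. 174.  21.] ztop 38.0 toprect [471.3 170.3] [26. 13.] 11.2
scene yellow 411 [296. 214.] med [550. -31.  44.] ztop 53.0 toprect [544.7 -38.7] [30. 60.] 76.7
scene blue 2951 [378. 168.] med [ 514. -356.    4.] ztop 27.0 toprect [ 514.9 -347.6] [153. 192.] 74.2
tcp [ 515.1 -347.5  115.7] yaw 10.5 t 28.95 w 29.2
```

Call:
jog_arm([
  [26,[0.1,0,0.3],[0,0,0]],
  [26,[0.1,0,0.6],[0,0,0]],
  [26,[0.1,0,0.8],[0,0,0]],
  [26,[0.1,0,0.9],[0,0,0]],
  [26,[0.1,0,0.93],[0,0,0]],
  [26,[0.1,0,0.94],[0,0,0]],
  [26,[0.1,0,0.94],[0,0,0]],
])

```text
clock: 29.88
position: [525.3, -345.8, 23.0]
ee_rot: [0.996, 0.092, 0.001, 0.0]
contact_force: [0.5, -0.3, -0.7]
gripper_width: 29.3
grasp_force: 60.0
```

Call:
jog_arm([
  [26,[0,0,0.007],[0,0,0]],
  [26,[0,0,0.012],[0,0,0]],
  [26,[0,0,0.012],[0,0,0]],
])

```text
clock: 30.25
position: [524.7, -345.7, 21.0]
ee_rot: [0.996, 0.092, 0.0, 0.0]
contact_force: [0.3, -1.0, -0.5]
gripper_width: 29.1
grasp_force: 60.0
```

Call:
jog_arm([
  [26,[0,0,0.007],[0,0,0]],
  [26,[0,0,0.014],[0,0,0]],
  [26,[0,0,0.014],[0,0,0]],
])

```text
clock: 30.62
position: [524.7, -345.6, 19.7]
ee_rot: [0.996, 0.092, -0.0, 0.0]
contact_force: [-0.4, -0.0, -0.1]
gripper_width: 28.8
grasp_force: 60.4
```

Call:
jog_arm([
  [26,[0,0,0.004],[0,0,0]],
  [31,[0,0,0],[0,0,0]],
  [36,[0,0,0],[0,0,0]],
  [46,[0,0,0],[0,0,0]],
  [46,[0,0,0],[0,0,0]],
  [46,[0,0,-0.3],[0,0,0]],
  [46,[0,0,-0.7],[0,0,0]],
  [46,[0,0,-1],[0,0,0]],
  [46,[0,0,-1],[0,0,0]],
])

```text
clock: 31.75
position: [526.4, -346.4, 122.7]
ee_rot: [0.996, 0.092, 0.003, 0.002]
contact_force: [0.0, 0.2, -0.6]
gripper_width: 46.1
grasp_force: 0.0
```

Call:
jog_arm([
  [46,[-0.3,0,-0.4],[0,0,0]],
  [46,[-0.6,0,-0.8],[0,0,0]],
  [46,[-0.6,0,-0.8],[0,0,0]],
])

```text
clock: 32.12
position: [465.5, -357.6, 202.6]
ee_rot: [0.996, 0.091, 0.002, 0.002]
contact_force: [-0.4, 0.2, -0.1]
gripper_width: 46.0
grasp_force: 0.0
```

Run:
```python
from wr import *
c=get_image('scene');seg(pts(c),c['img'],'scene')
save(c['img'],'end',1.4)
```

```text
scene orange 165 [325. 234.] med [461. -24.  35.] ztop 51.0 toprect [465.1 -28.7] [12. 24.] 84.5
scene orange 194 [262. 295.] med [468. 174.  22.] ztop 38.0 toprect [472.4 170.4] [27. 14.] 18.0
scene yellow 358 [381. 165.] med [ 504. -340.   30.] ztop 45.0 toprect [ 502.3 -342.1] [58. 29.] 4.0
scene yellow 410 [296. 214.] med [551. -32.  45.] ztop 52.0 toprect [545.  -40.4] [30. 59.] 79.5
scene blue 2498 [378. 169.] med [ 509. -345.    7.] ztop 27.0 toprect [ 514.3 -347.1] [152. 192.] 74.7
```

View pics/end.png

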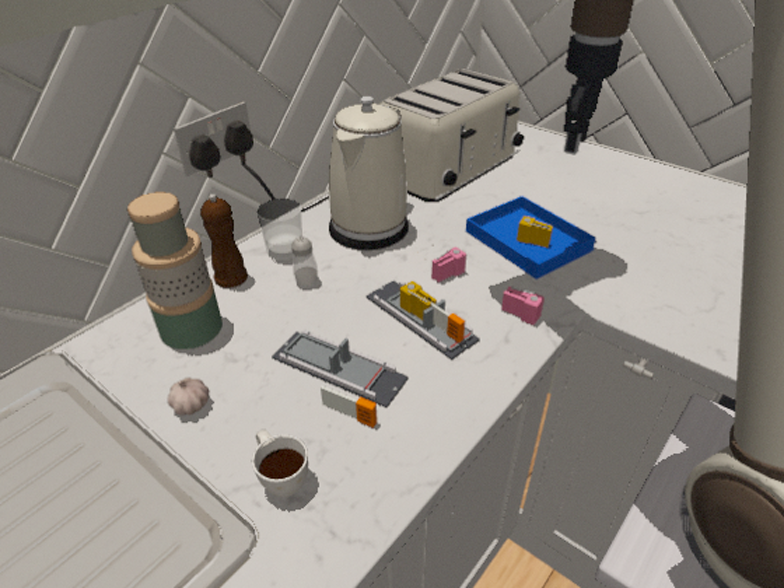

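The worn clip is in the tray (535,231) and its card stands beside its empty gauge (355,405). The sound clip and card are on their drawn sled (430,312), and the bystanders look unmoved.

```bash
python3 -c "
from bench import *
print(job_done())"
```

```text
the job is handed in; nothing more can be done
None
```

The job is handed in at about 32 s on the robot's clock: the left clip was the worn one and is in the blue tray, its card stands upright on the counter beside its gauge, and the sound right clip and card are on their sled at its front stop. The highest pull I read was about 11.4 N.

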